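# Pry open the junction box

## Task

Take the yellow-handled opener, slip its thin blade into the notch under the orange cover of the junction box and lever the cover up with the blade, not with the fingers. Swing that cover fully back until it stands open on its own, then lay the opener flat in the blue tool tray and let go. Keep the grey-covered box shut and do not tip over the spray can or the clear cup.

Things in the scene. Friction and masses are not known exactly. Their poses are not given: they have to be found in the camera images.
- opener: hand opener, loose on the bench: yellow block handle 110 long x 18 wide x 24 mm high with a black end, and a flat steel blade 85 x 12 x 2.5 mm. Origin: centre of the handle's underside; x along the handle to the blade, z up as it lies on its 18 mm face. Blade flat (thin in z), from x = 55 to 140 mm, z = 10.75 to 13.25 mm. About 90 g, balances near x = 25 mm
- opener_grip (a point): grip point in the handle, 25 mm from the handle's centre towards the blade, at mid-height (12 mm); close the fingers across the 18 mm width
- opener_tip (a point): middle of the blade's far end, 115 mm ahead of opener_grip
- opener_end (a point): middle of the handle's black butt end, 55 mm behind the handle's centre, at mid-height (12 mm)
- orange_box: white box, 100 deep (x) x 110 wide (y) x 68 mm tall without cover, on a 116 x 126 x 6 mm steel plate, fixed. Origin: centre of underside; x from the notched front to the hinge side, z up. 4 mm walls, hollow above z = 12 mm but for a green terminal block (top z = 28 mm, 50 to 80 mm behind the front). Black glands stick out 12 mm at both y sides. Orange cover; may swap places with the grey one
- orange_notch (a point): middle of the pry notch of the orange-covered box, at its front face, 64 mm above the bench: an opening through the 4 mm front wall, 26 mm wide and 8 mm high, from its sill at 60 mm up to the underside of the cover at 68 mm. Same axes as orange_box
- orange_hinge (a point): middle of the hinge line of the orange cover, on the far (+x of the box) top edge of the box, 68 mm above the bench; the line runs along the box's y; axes as the box
- orange_cover: the orange cover: flat plate 100 x 110 x 6 mm that closes the box flush with its walls, no overhang and no handle, lifted only from below at the notch. Origin on the hinge line at the underside; when shut it runs 100 mm to the box's -x. About 0.1 kg
- orange_angle (a joint): angle of the orange cover in rad: 0 shut, about 1.57 upright, 1.9 the stop (fully back). Stiff friction hinge (about 0.13 N m): it stays where it is left; the front edge rises and swings to the box's +x
- grey_box: second white box just like orange_box in size, notch and axes, but with a grey cover 6 mm thick, which stays shut. Its place may be swapped with the other. Origin: centre of underside
- grey_angle (a joint): angle of the grey cover in rad: 0 shut; must stay shut
- tray: open blue tool tray, 250 long (x) x 140 wide (y) x 24 mm high, walls and floor 4 mm (inner floor at z = 4 mm), fixed. Origin: centre of its underside. A wrench lies lengthwise along its -y side; the +y half is free
- wrench: loose steel wrench 160 mm long, lying lengthwise in the tray, 46 mm to the tray's -y side; origin: centre of its underside
- can: loose spray can 52 mm diameter, 170 tall, standing to the left; origin: centre of its underside, z up
- cup: loose clear plastic cup 72 mm across, 85 tall, standing mouth up beyond the tray, on the right; origin: centre of its underside, z up
Things that resemble listed ones, but are neither listed nor needed, are in the scene too. Of the things that look like the opener, take the one that is farthest to the robot's left at the start.

How it is judged:
On the way, in this order (a step that is already met when the one before it is completed fails the run):
1. the blade of the opener lifts the orange cover at least 0.15 rad off the box, with no finger on the cover (value of joint orange_angle above 0.15 rad and contact force between opener and orange_cover above 0.2 N and contact force between the fingers and orange_cover below 0.1 N), for 0.1 s.
2. the orange cover is swung back past 1.5 rad (value of joint orange_angle above 1.5 rad), for 0.2 s.
At the end, for the whole second after the job is handed in: The orange cover stands open by itself beyond 1.5 rad; the opener lies flat (within 0.15 rad of level) and at rest on the floor of the blue tray, blade tip and handle end both inside its walls; the grey cover is shut (under 0.1 rad); can and cup still stand (within 0.3 rad of upright) (value of joint orange_angle above 1.5 rad and value of joint grey_angle below 0.1 rad and x of opener_tip in the frame of tray between -0.125 and 0.125 m and y of opener_tip in the frame of tray between -0.068 and 0.068 m and z of each of opener_tip, opener_end in the frame of tray below 0.03 m and x of opener_end in the frame of tray between -0.125 and 0.125 m and y of opener_end in the frame of tray between -0.068 and 0.068 m and angle between opener's own x axis and vertical between 1.42 and 1.72 rad and linear speed of opener below 0.02 m/s and angle between each of can, cup's own z axis and vertical below 0.3 rad); the robot touches nothing.
It fails at once if the grey cover is opened beyond 0.1 rad (value of joint grey_angle above 0.1 rad).
It fails at once if the spray can is tipped over (angle between can's own z axis and vertical above 0.5 rad).
It fails at once if the clear cup is tipped over (angle between cup's own z axis and vertical above 0.5 rad).
It also fails if it takes over 51 s, if anything falls off the work surface, if the arm or the gripper's body presses on something with over 40 N, if the wrist force passes 120 N, or if a joint passes its speed limit or range.

## Robot

A 7-joint arm with a two-finger parallel gripper is mounted at the origin on the work surface. World frame = base frame: x ahead of the robot, y to its left, z up, the work surface at z = 0. Lengths are in m, angles in rad, forces in N, time in s.
With the tool pointing down it reaches from about 0.4 to 0.85 m from the base axis. Payload 10.4 kg.
Tool frame: the origin (TCP) lies at the very end of the fingers, on their centre line; the grasp point (between the pads) lies 19 mm behind it; z points along the fingers, y is the line along which they close (so a half turn about z gives the same grasp; the last joint's range is limited). The gripper opens to 87 mm and grips with 3 to 60 N. Pads are 19 mm wide; open, the fingers measure 117 mm over their backs; the gripper's body (75 mm by 190 mm) begins 51 mm behind the grasp point.
Start: joints at [1.296, 0.332, -0.065, 1.46, 0.022, 1.35, -0.088], TCP at [0.156, -0.605, 0.223] pointing down, gripper open.
Joint ranges: [-2.6, 2.6], [-0.5, 2.12], [-1.47, 1.34], [0.16, 2.42], [-1.27, 4.41], [0.06, 2.06], [-2.6, 2.6]. Speed limits (rad/s): [2.22, 2.22, 2.79, 2.79, 3.14, 3.14, 3.14].

## Interface

Orientations are given as a unit quaternion [x, y, z, w].
In Python, from bench import status, camera, order gives the robot as it stands.
- The arm moves only by the tool jog_arm, never from a script. Its argument "plan" is a list of rows, each a list of 7 numbers: the turn, a rotation vector about the tool's x, y, z in rad, then the shift along the tool's x, y, z in mm, then the opening, from -1 (shut) to 1 (fully open). A call has 1 to 12 rows; each row is the pose to reach, as a shift and turn from the pose commanded when the call began, along the tool's axes at that moment; what a row does not reach only later rows make up. A row lasts 1/10 s, in which the tool goes at most 50 mm and 8.59 degrees, less where a joint would pass 70% of its speed; a pose out of reach is approached as far as the arm can. A call with a gripper value outside its range is refused whole. The fingers move at their own pace and stop on an object; "squeeze" is the grip in N (left out, the last holds). Time passes only in rows, so rows that repeat a pose let the fingers close. It gives the time, the measured TCP pose, the force, the opening and the grip force at its end, in the units of the state.
- status.read_state(): the state, without advancing time (a new reading comes with each control period).
- camera(name): name is "side" or "top" or "wrist"; returns a dict with "image" (480x640x3 uint8, red, green, blue), "z_map" (480x640 float32, m along the optical axis (not along the pixel's ray), 0 where there is no reading), "fx", "fy", "cx", "cy" (pixels), "world_from_camera" (4x4, takes a point from camera to world coordinates); the wrist camera has in their place "mount" (4x4, takes a point from camera to tool coordinates, whose origin is the TCP and whose axes are the flange's). Camera axes: x right, y down, z forward; pixel columns grow to the right and rows downward; lengths in m; the calibration is good to about 2 mm. A picture is of the moment at which its call begins: read the wrist's pose just before it.
- order.close_job(): hands the job in; it is judged then, once.
The state is a dict: "time": time; "joint_positions": joint angles; "joint_vel": joint speeds; "joint_torque": joint torques, N m; "ee_pos": TCP position; "eef_rot": TCP orientation; "ft_force": force on the tool from outside, world axes, zero at the start; "torque": the same for the moment, N m; "width": finger opening in m; "grip_force": force on a finger pad.
Only numpy, scipy, OpenCV 4.12 (cv2) and the standard library are available. Lean on these libraries where they do the work, as an engineer would, in place of code of your own. Each camera call takes 0.05 s, during which the arm holds its last target. There are 200 camera calls.

## Working session

There is one attempt and no reset: what is moved stays moved. The work goes in short steps, Python scripts to look and compute and a tool call to move; the robot and the scene stay as the last step left them, time stands still between calls to the robot, and variables do not carry over. Pictures are saved under pics/ and viewed, at most 10 in all, crops included, and the job is handed in when it is done.

Besides the shell and the picture viewer there is one more tool, called after "Request:" as name([rows], argument=value, ...), one row to a line, values as JSON. jog_arm: Moves the arm, as the interface text tells. Its arguments: {"type":"object","properties":{"plan":{"type":"array"},"squeeze":{"type":"number"}},"required":["plan"]}

```bash
mkdir -p pics; ls
python3 - <<'E'
from bench import status,camera
import cv2,numpy as np
s=status.read_state();print(s)
for n in ("top","side"):
    c=camera(n);cv2.imwrite(f"pics/{n}0.png",c["image"][:,:,::-1]);np.savez(f"{n}0.npz",**c)
    print(n,c["fx"],c["cx"],c["cy"],np.round(c["world_from_camera"],3).tolist())
E
```

```text
pics
{'time': 0.0, 'joint_positions': array([ 1.29641309,  0.33284316, -0.06469641,  1.46096048,  0.02159858,
        1.34989153, -0.08851018]), 'joint_vel': array([-1.91088989e-03, -4.57507343e-04,  3.70162546e-04, -1.52214666e-03,
       -4.80223861e-04, -1.05440185e-04,  9.57745124e-05]), 'joint_torque': array([-6.63790361e-04, -6.23241091e+01,  2.44569633e-02, -3.89901531e+01,
       -6.13125530e-02,  3.93992686e-02,  1.37219831e-04]), 'ee_pos': array([ 0.15560139, -0.60491475,  0.22176271]), 'eef_rot': array([ 9.92085394e-01,  1.25563037e-01, -1.21124606e-04, -6.93039049e-04]), 'ft_force': array([ 0.43172452, -0.06641516,  1.01424026]), 'torque': array([0.04837925, 0.04584679, 0.04374397]), 'grip_force': 0.0, 'width': 0.08688715412225542}
top 447.37687995332027 322.4744677432134 239.76723471685776 [[0.006, -0.998, 0.067, 0.337], [-1.0, -0.008, -0.018, 0.005], [0.018, -0.067, -0.998, 1.216], [0.0, 0.0, 0.0, 1.0]]
side 506.16039179902873 316.4600633649317 239.55256869458088 [[-0.902, -0.3, 0.31, 0.077], [-0.431, 0.614, -0.661, 0.69], [0.008, -0.73, -0.683, 0.807], [0.0, 0.0, 0.0, 1.0]]
```

View pics/top0.png

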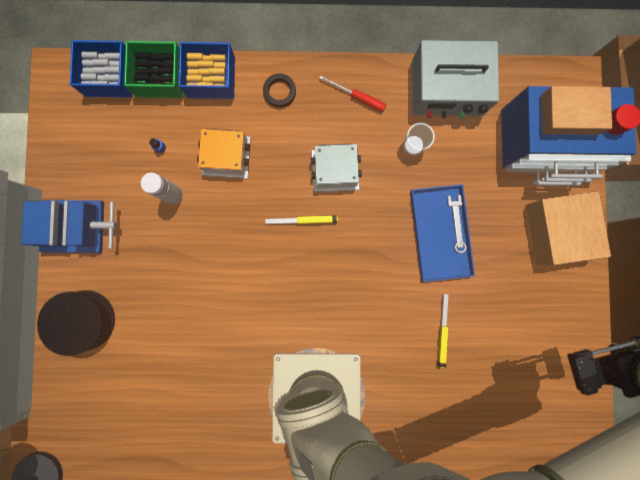

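View pics/side0.png

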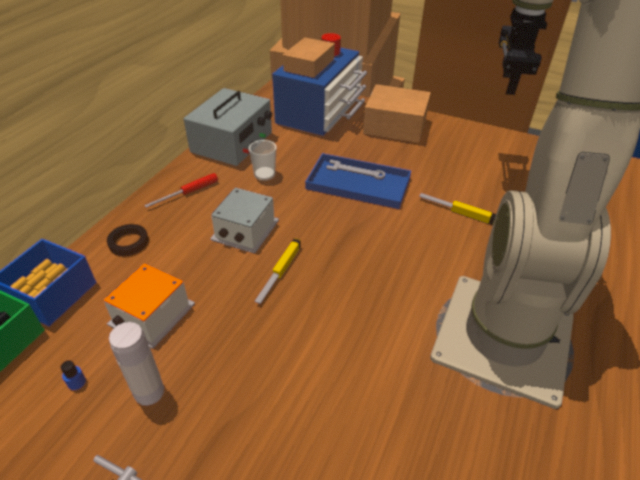

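The top view shows the look-alikes: a yellow opener at (302,220) with its blade to the left, a yellow opener at (444,330), and a red driver at (353,93). The leftmost yellow one is (302,220), so I choose that. The orange box is at (222,152), grey box (336,168), can (155,185), tray (442,233), cup (418,140).

```bash
cat > h.py <<'E'
import numpy as np,cv2
from scipy.spatial.transform import Rotation as R
def ray(c,uv,z,T=None):
    T=c["world_from_camera"] if T is None else T
    uv=np.atleast_2d(uv).astype(float)
    d=np.c_[(uv[:,0]-c["cx"])/c["fx"],(uv[:,1]-c["cy"])/c["fy"],np.ones(len(uv))]@T[:3,:3].T
    o=T[:3,3]; return o+d*((z-o[2])/d[:,2])[:,None]
def hsv(c): return cv2.cvtColor(np.ascontiguousarray(c["image"]),cv2.COLOR_RGB2HSV)
def blobs(m,amin=40):
    n,l,st,ce=cv2.connectedComponentsWithStats(m.astype(np.uint8))
    return [(st[i],ce[i],l==i) for i in range(1,n) if st[i][4]>=amin]
def rect(mask):
    v,u=np.nonzero(mask); return cv2.boxPoints(cv2.minAreaRect(np.c_[u,v].astype(np.float32)))
E
python3 - <<'E'
from h import *
np.set_printoptions(precision=4,suppress=True)
c=dict(np.load("top0.npz"));H=hsv(c);im=c["image"]
h,s,v=H[...,0],H[...,1],H[...,2]
for name,m,z in (("orange",(h>10)&(h<22)&(s>240)&(v>200),.074),("yellow",(h>24)&(h<34)&(s>150)&(v>120),.024),("blue",(h>105)&(h<122)&(s>150)&(v>60),.024)):
    for st,ce,mk in blobs(m,80):
        if name=="blue" and not(400<ce[0]<480 and ce[1]>180): continue
        r=rect(mk); p=ray(c,r,z)
        print(name,ce,st[4],"\n",p,"ctr",p.mean(0),"sides",np.linalg.norm(p[1]-p[0]),np.linalg.norm(p[2]-p[1]),"zdepth",np.median(1.216-c["z_map"][mk]))
# blade: bright pixels near
m=(s<70)&(v>130); m[:200]=0;m[240:]=0;m[:,:255]=0;m[:,345:]=0
for st,ce,mk in blobs(m,20): print("blade",ce,st,ray(c,rect(mk),.012))
s0=cv2.imread("pics/side0.png")[250:420,60:310]
t0=cv2.imread("pics/top0.png")[115:235,190:370]
a=cv2.resize(s0,(800,544),interpolation=cv2.INTER_CUBIC);cv2.imwrite("pics/c1.png",a)
E
```

```text
yellow [314.5023 218.9767] 215 
 [[ 0.4805  0.0529  0.024 ]
 [ 0.4813 -0.0409  0.024 ]
 [ 0.4651 -0.041   0.024 ]
 [ 0.4644  0.0527  0.024 ]] ctr [0.4728 0.0059 0.024 ] sides 0.09377023322101619 0.0161680459522585 zdepth 0.017813087
yellow [443.5817 344.4663] 208 
 [[ 0.0969 -0.3265  0.024 ]
 [ 0.1888 -0.3331  0.024 ]
 [ 0.188  -0.3485  0.024 ]
 [ 0.0961 -0.3419  0.024 ]] ctr [ 0.1425 -0.3375  0.024 ] sides 0.09212018581203404 0.015467407813937632 zdepth 0.03398037
blade [281.1875 220.6875] [266 218  31   6 160] [[0.4758 0.1369 0.012 ]
 [0.4765 0.056  0.012 ]
 [0.4629 0.0558 0.012 ]
 [0.4622 0.1367 0.012 ]]
```

View pics/c1.png

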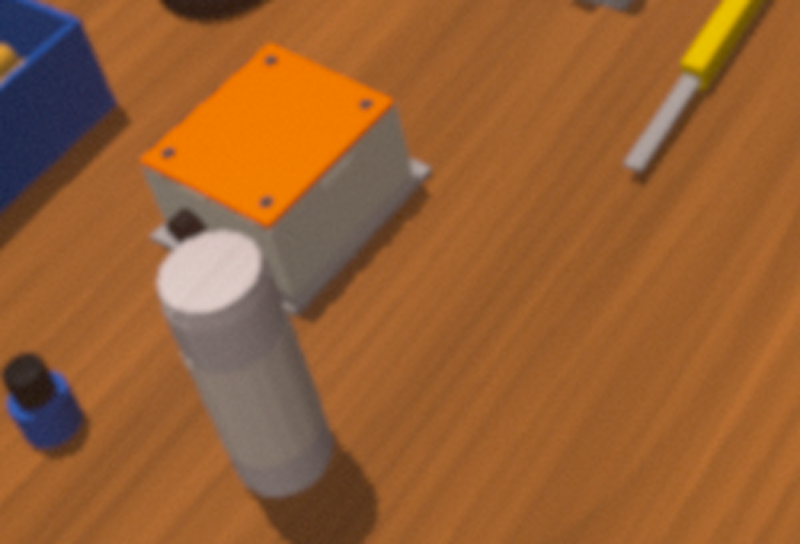

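The crop shows the chosen opener (yellow handle, steel blade) at (700,80). The pry notch is at (340,165), on the orange box's robot-facing front face. The can stands close by at (250,360).

Run:
```python
from h import *
np.set_printoptions(precision=4,suppress=True)
c=dict(np.load("top0.npz"));H=hsv(c)
h,s,v=H[...,0],H[...,1],H[...,2]
print(H[150,222],H[165,336],H[260,440],H[185,153])
Z=c["z_map"];uu,vv=np.meshgrid(np.arange(640),np.arange(480))
P=np.c_[((uu-c["cx"])/c["fx"]*Z).ravel(),((vv-c["cy"])/c["fy"]*Z).ravel(),Z.ravel(),np.ones(Z.size)]@c["world_from_camera"].T
z=P[:,2].reshape(Z.shape)
def box(n,u0,v0,u1,v1,m,zz):
    k=np.zeros_like(m);k[v0:v1,u0:u1]=m[v0:v1,u0:u1]
    b=max(blobs(k,20),key=lambda b:b[0][4]);p=ray(c,rect(b[2]),zz)
    q=p[np.argsort(p[:,0])];fr=q[:2].mean(0);bk=q[2:].mean(0)
    print(n,"\n",p[:,:2],"ctr",p.mean(0)[:2],"sides",np.linalg.norm(p[1]-p[0]),np.linalg.norm(p[2]-p[1]),"yaw",np.degrees(np.arctan2(*(bk-fr)[1::-1])),"zmed",np.median(z[b[2]]))
box("orange",185,115,265,190,(h>10)&(h<24)&(s>230)&(v>200),.074)
box("grey",300,130,370,200,(z>.06),.074)
box("orangez",185,120,265,185,(z>.06),.074)
box("tray",400,175,485,290,(h>100)&(h<125)&(s>120),.02)
box("can",135,165,190,215,z>.15,.17)
box("cup",395,115,445,165,(s<60)&(v>100),.085)
for u,vv_ in ((153,185),(420,135),(413,147)):print(P.reshape(480,640,4)[vv_,u,:3])
```

```text
[ 18 187 247] [ 57  13 217] [109 147 177] [  8  12 240]Traceback (most recent call last):
  File "<stdin>", line 14, in <module>
  File "<stdin>", line 11, in box
ValueError: max() iterable argument is empty
```

Run:
```python
from h import *
np.set_printoptions(precision=4,suppress=True)
c=dict(np.load("top0.npz"));H=hsv(c)
h,s,v=H[...,0],H[...,1],H[...,2]
Z=c["z_map"];uu,vv=np.meshgrid(np.arange(640),np.arange(480))
P=(np.c_[((uu-c["cx"])/c["fx"]*Z).ravel(),((vv-c["cy"])/c["fy"]*Z).ravel(),Z.ravel(),np.ones(Z.size)]@c["world_from_camera"].T).reshape(480,640,4)
z=P[...,2]
def box(n,u0,v0,u1,v1,m,zz):
    k=np.zeros_like(m);k[v0:v1,u0:u1]=m[v0:v1,u0:u1]
    bb=blobs(k,20)
    if not bb: print(n,"none");return
    b=max(bb,key=lambda b:b[0][4]);p=ray(c,rect(b[2]),zz)
    q=p[np.argsort(p[:,0])];fr=q[:2].mean(0);bk=q[2:].mean(0)
    print(n,"\n",p[:,:2],"ctr",p.mean(0)[:2],"sides",np.linalg.norm(p[1]-p[0]),np.linalg.norm(p[2]-p[1]),"yaw",np.degrees(np.arctan2(*(bk-fr)[1::-1])),"zmed",np.median(z[b[2]]))
box("orange",185,115,265,190,(h>10)&(h<24)&(s>150)&(v>215),.074)
box("grey",300,130,370,200,(z>.06),.074)
box("orangez",185,120,265,185,(z>.06),.074)
box("tray",400,175,485,290,(h>100)&(h<125)&(s>120),.02)
box("can",135,165,190,215,z>.15,.17)
box("cup",395,115,445,165,(s<60)&(v>100),.085)
for u,w in ((153,185),(420,135),(413,147)):print(P[w,u,:3])
```

```text
orange 
 [[0.6016 0.3073]
 [0.701  0.3033]
 [0.6948 0.1932]
 [0.5954 0.1978]] ctr [0.6482 0.2504] sides 0.09939606221965316 0.11028252346954906 yaw -2.5088574086539546 zmed 0.07384228397287718
grey 
 [[ 0.6615  0.0084]
 [ 0.6679 -0.102 ]
 [ 0.5628 -0.1068]
 [ 0.5566  0.0029]] ctr [ 0.6122 -0.0494] sides 0.11052374894516306 0.10523546443175899 yaw 2.8136753537262353 zmed 0.07396790115367913
orangez 
 [[0.5982 0.3078]
 [0.7051 0.3018]
 [0.6969 0.189 ]
 [0.5899 0.1958]] ctr [0.6475 0.2486] sides 0.10708663608250332 0.11307164964931991 yaw -3.447262550911023 zmed 0.07371891018549737
tray 
 [[ 0.5516 -0.2565]
 [ 0.5694 -0.3843]
 [ 0.3249 -0.4123]
 [ 0.308  -0.2861]] ctr [ 0.4385 -0.3348] sides 0.1290051885293919 0.24613937630979157 yaw 6.725428704667358 zmed 0.0045361621259432106
can 
 [[0.5223 0.4212]
 [0.5701 0.4071]
 [0.5528 0.354 ]
 [0.505  0.3682]] ctr [0.5375 0.3876] sides 0.04987770153702661 0.05584826741407816 yaw -16.4387777438888 zmed 0.16898089917403813
cup 
 [[ 0.67   -0.2054]
 [ 0.7327 -0.2668]
 [ 0.6844 -0.3144]
 [ 0.6221 -0.2529]] ctr [ 0.6773 -0.2599] sides 0.08775227789429414 0.06781474719657968 yaw -44.51202944043396 zmed 0.05244833812398575
[0.5331 0.3852 0.1707]
[ 0.7073 -0.2812  0.0177]
[ 0.6551 -0.247   0.0836]
```

```bash
cat >> h.py <<'E'
def pose(s): return np.array(s["ee_pos"]),R.from_quat(s["eef_rot"])
def tool(yaw,pitch=0):
    "tool down, x axis towards world yaw (deg), pitched up by pitch deg (x rises)"
    return R.from_euler("z",yaw,degrees=True)*R.from_euler("y",-pitch,degrees=True)*R.from_euler("x",180,degrees=True)
def go(s,p,yaw,pitch=0):
    p0,r0=pose(s); rv=(r0.inv()*tool(yaw,pitch)).as_rotvec(); d=r0.inv().apply(np.array(p)-p0)*1000
    print("turn",np.round(rv,3),"shift",np.round(d,1))
def wcam(camera,status):
    p,r=pose(status.read_state()); c=camera("wrist"); T=np.eye(4);T[:3,:3]=r.as_matrix();T[:3,3]=p
    c["world_from_camera"]=T@c["mount"]; return c
E
python3 - <<'E'
from h import *
from bench import status
go(status.read_state(),[.4715,.024,.16],90.5)
E
```

```text
turn [-1.000e-03 -1.000e-03 -1.328e+00] shift [ 462.6 -530.3   62.5]
```

Request:
jog_arm([
  [0,0,-1.328,463,-530,30,1],
  [0,0,-1.328,463,-530,30,1],
  [0,0,-1.328,463,-530,30,1],
  [0,0,-1.328,463,-530,30,1],
  [0,0,-1.328,463,-530,30,1],
  [0,0,-1.328,463,-530,30,1],
  [0,0,-1.328,463,-530,30,1],
  [0,0,-1.328,463,-530,30,1],
  [0,0,-1.328,463,-530,30,1],
  [0,0,-1.328,463,-530,30,1],
  [0,0,-1.328,463,-530,30,1],
  [0,0,-1.328,463,-530,30,1],
], squeeze=60)

```text
time: 1.3
ee_pos: [0.4255, -0.0679, 0.197]
eef_rot: [0.704, 0.71, -0.0, 0.0]
ft_force: [1.7, -1.2, -0.4]
width: 0.0873
grip_force: 0.0
```

Run:
```python
from h import *
from bench import status
s=status.read_state();print(s["time"],s["ee_pos"],s["joint_positions"]);go(s,[.4715,.024,.16],90.5)
```

```text
1.3 [ 0.42552514 -0.06791313  0.19698437] [ 0.8018629  -0.0583169  -0.71302688  1.94362564 -0.03953997  1.24190184
  0.11123603]
turn [0.    0.001 0.   ] shift [91.5 46.8 36.9]
```

Request:
jog_arm([
  [0,0,0,91,47,37,1],
  [0,0,0,91,47,37,1],
  [0,0,0,91,47,37,1],
  [0,0,0,91,47,37,1],
])

```text
time: 1.7
ee_pos: [0.471, 0.0233, 0.1591]
eef_rot: [0.703, 0.712, -0.0, -0.001]
ft_force: [0.8, 0.2, 0.0]
width: 0.087
grip_force: 0.0
```

Run:
```python
from h import *
from bench import status,camera
np.set_printoptions(precision=4,suppress=True)
c=wcam(camera,status);np.savez("w1.npz",**c);H=hsv(c);h,s,v=H[...,0],H[...,1],H[...,2]
print(status.read_state()["ee_pos"],status.read_state()["joint_positions"])
for st,ce,mk in blobs((h>24)&(h<34)&(s>150)&(v>100),300):
    p=ray(c,rect(mk),.024);print(ce,p[:,:2],p.mean(0))
cv2.imwrite("pics/w1.png",c["image"][:,:,::-1])
```

```text
[0.471  0.0215 0.1596] [ 0.6649  0.1107 -0.8397  1.8978  0.0888  1.1724 -0.1962]
[320.5633 250.6684] [[ 0.4639  0.0556]
 [ 0.4801  0.056 ]
 [ 0.4834 -0.0373]
 [ 0.4658 -0.0378]] [0.4733 0.0091 0.024 ]
```

View pics/w1.png

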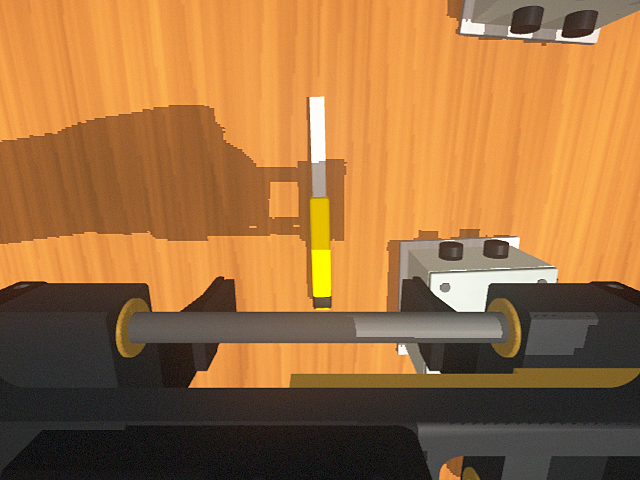

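The wrist view shows the opener with its tip at (317,97) and the front of its handle at (319,198). Nothing lies on it, but the grey box corner at (425,270) is near the gripper body, so I'll grip a little further forward.

Run:
```python
from h import *
from bench import status
s=status.read_state();go(s,[.4725,.043,.03],91.3);go(s,[.4725,.043,.004],91.3)
```

```text
turn [-0.001 -0.    -0.013] shift [ 21.4   1.9 129.6]
turn [-0.001 -0.    -0.013] shift [ 21.4   2.  155.6]
```

Request:
jog_arm([
  [0,0,-0.013,21,2,40,1],
  [0,0,-0.013,21,2,80,1],
  [0,0,-0.013,21,2,115,1],
  [0,0,-0.013,21,2,130,1],
  [0,0,-0.013,21,2,140,1],
  [0,0,-0.013,21,2,148,1],
  [0,0,-0.013,21,2,153,1],
  [0,0,-0.013,21,2,155,1],
  [0,0,-0.013,21,2,155,1],
])

```text
time: 2.65
ee_pos: [0.4736, 0.0425, 0.0054]
eef_rot: [0.699, 0.715, 0.0, 0.0]
ft_force: [0.1, -0.8, 1.3]
width: 0.0871
grip_force: 0.0
```

Request:
jog_arm([
  [0,0,0,0,0,1,-1],
  [0,0,0,0,0,1,-1],
  [0,0,0,0,0,1,-1],
  [0,0,0,0,0,1,-1],
  [0,0,0,0,0,1,-1],
  [0,0,0,0,0,1,-1],
  [0,0,0,0,0,1,-1],
  [0,0,0,0,0,1,-1],
], squeeze=60)

```text
time: 3.45
ee_pos: [0.4732, 0.0426, 0.004]
eef_rot: [0.699, 0.715, -0.0, 0.0]
ft_force: [-0.3, 0.8, 0.4]
width: 0.0311
grip_force: 0.0
```

Request:
jog_arm([
  [0,0,0,0,0,0,-1],
  [0,0,0,0,0,0,-1],
  [0,0,0,0,0,0,-1],
  [0,0,0,0,0,0,-1],
  [0,0,0,0,0,0,-1],
], squeeze=60)

```text
time: 3.95
ee_pos: [0.4732, 0.0426, 0.004]
eef_rot: [0.699, 0.715, -0.0, 0.0]
ft_force: [0.0, -0.1, -0.5]
width: 0.0175
grip_force: 60.0
```

Request:
jog_arm([
  [0,0,0,0,0,-30,-1],
  [0,0,0,0,0,-80,-1],
  [0,0,0,0,0,-130,-1],
  [0,0,0,0,0,-130,-1],
  [0,0,0,0,0,-130,-1],
])

```text
time: 4.45
ee_pos: [0.4738, 0.0423, 0.1349]
eef_rot: [0.699, 0.715, 0.0, 0.001]
ft_force: [-0.3, -0.5, -1.2]
width: 0.0169
grip_force: 60.0
```

Run:
```python
from h import *
from bench import status,camera
np.set_printoptions(precision=4,suppress=True)
c=wcam(camera,status);H=hsv(c);h,s,v=H[...,0],H[...,1],H[...,2];p0,r0=pose(status.read_state());print(p0)
np.savez("w2.npz",**c)
Z=c["z_map"];M=c["mount"]
uu,vv=np.meshgrid(np.arange(640),np.arange(480))
P=(np.c_[((uu-c["cx"])/c["fx"]*Z).ravel(),((vv-c["cy"])/c["fy"]*Z).ravel(),Z.ravel(),np.ones(Z.size)]@M.T).reshape(480,640,4)[...,:3]*1000
# tool-frame points of the blade: between y +-15, x 20..130, z -40..20
b=(abs(P[...,1])<15)&(P[...,0]>12)&(P[...,0]<140)&(P[...,2]>-45)&(P[...,2]<30)&(Z>0)
q=P[b]
for x in range(15,125,10):
    k=q[(q[:,0]>=x)&(q[:,0]<x+10)]
    if len(k):print(x,len(k),np.median(k,0),k[:,1].min(),k[:,1].max(),"maxx",k[:,0].max())
go(status.read_state(),[.42,.20,.14],2)
```

```text
[0.4729 0.0423 0.1336]
15 484 [20.1118 -0.7358 -8.4747] -6.584765715750185 5.116349209381167 maxx 24.993232301256892
25 509 [30.0438 -0.7255 -8.5044] -6.458232149194145 5.02138487938616 maxx 34.988663928773036
35 536 [40.2299 -0.7109 -8.5556] -6.392176756909541 5.369849713801092 maxx 44.99904782715231
45 567 [50.0844 -0.7015 -8.4689] -6.665787300812089 5.299248848776288 maxx 54.993319215942265
55 607 [60.0283 -0.6939 -8.5221] -6.587744031597863 5.251018790114529 maxx 64.85146354244915
65 618 [70.0019 -0.6823 -8.5526] -6.511856391921295 5.143201084838543 maxx 74.69585252026937
75 654 [80.0634 -0.6717 -8.5168] -6.427644606038159 5.029019876717941 maxx 84.99961102280326
85 718 [90.1622 -0.6615 -8.5747] -6.690149148805759 5.351066253352402 maxx 94.99926748760062
95 299 [97.073  -0.6555 -8.535 ] -6.5806338654810554 5.276972422798926 maxx 99.09740183522953
turn [0.    0.001 1.558] shift [158.9 -49.5  -6.5]
```

Run:
```python
from h import *
from bench import status
go(status.read_state(),[.43,.2382,.11],5)
```

```text
turn [0.000e+00 1.000e-03 1.505e+00] shift [196.8 -38.7  23.5]
```

Request:
jog_arm([
  [0,0,0.15,0,0,0,-1],
  [0,0,0.3,0,0,0,-1],
  [0,0,0.45,0,0,0,-1],
  [0,0,0.6,10,0,0,-1],
  [0,0,0.75,30,-5,0,-1],
  [0,0,0.9,60,-15,0,-1],
  [0,0,1.05,95,-25,0,-1],
  [0,0,1.2,130,-30,5,-1],
  [0,0,1.35,165,-35,12,-1],
  [0,0,1.505,197,-39,23,-1],
  [0,0,1.505,197,-39,23,-1],
  [0,0,1.505,197,-39,23,-1],
])

```text
time: 5.7
ee_pos: [0.4281, 0.2396, 0.1091]
eef_rot: [0.999, 0.045, -0.002, 0.0]
ft_force: [-0.1, -0.4, 0.2]
width: 0.0177
grip_force: 60.0
```

Run:
```python
from h import *
from bench import status,camera
np.set_printoptions(precision=4,suppress=True)
c=wcam(camera,status);p0,r0=pose(status.read_state());print(p0,r0.as_euler("xyz",degrees=True),status.read_state()["joint_positions"])
np.savez("w3.npz",**c);cv2.imwrite("pics/w3.png",c["image"][:,:,::-1])
go(status.read_state(),[.43,.2382,.11],5)
```

```text
[0.4288 0.2385 0.1095] [179.9667   0.1666   5.2094] [ 0.1829  0.2393 -0.8592  1.9065  0.2028  1.0885 -2.2374]
turn [0.001 0.003 0.004] shift [ 1.2  0.4 -0.5]
```

View pics/w3.png

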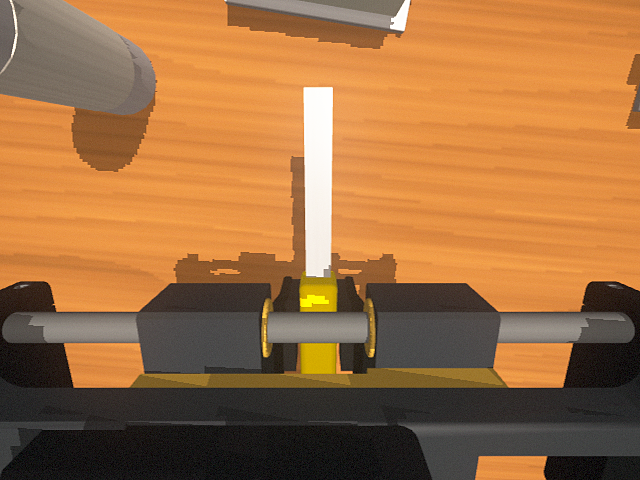

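The wrist view shows the blade held straight, tip at (318,88), the can at (75,70) to its left and the box base at (320,15) ahead. Moving to just short of the notch at blade height.

Run:
```python
from h import *
from bench import status
go(status.read_state(),[.4846,.2438,.0567],5)
```

```text
turn [0.001 0.003 0.004] shift [56.2 -0.2 52.6]
```

Request:
jog_arm([
  [0,0,0,10,0,40,-1],
  [0.001,0.003,0.002,30,0,52,-1],
  [0.001,0.003,0.002,50,0,52.5,-1],
  [0.001,0.003,0.002,56,0,52.5,-1],
  [0.001,0.003,0.002,56,0,52.5,-1],
  [0.001,0.003,0.002,56,0,52.5,-1],
])

```text
time: 6.35
ee_pos: [0.4851, 0.2432, 0.0585]
eef_rot: [0.999, 0.043, 0.001, -0.0]
ft_force: [-0.8, -0.5, 0.0]
width: 0.0175
grip_force: 60.0
```

Run:
```python
from h import *
from bench import status,camera
np.set_printoptions(precision=4,suppress=True)
p0,r0=pose(status.read_state());print(p0,r0.as_euler("xyz",degrees=True));print("tip fk",p0+r0.apply([.099,-.0007,-.00725]))
c=wcam(camera,status);np.savez("w4.npz",**c);d=camera("side");np.savez("s4.npz",**d)
H=hsv(c);h,s,v=H[...,0],H[...,1],H[...,2]
for st,ce,mk in blobs((h>8)&(h<26)&(s>140)&(v>190),300): print(ce,st)
a=c["image"][:300,:,::-1][:, :,:]; 
T=d["world_from_camera"];q=np.linalg.inv(T)@np.r_[.5983,.2528,.064,1];u=d["fx"]*q[0]/q[2]+d["cx"];w=d["fy"]*q[1]/q[2]+d["cy"];print("notch px",u,w)
u,w=int(u),int(w)
b=cv2.resize(d["image"][w-40:w+40,u-50:u+50,::-1],(640,512),interpolation=cv2.INTER_CUBIC)
cv2.imwrite("pics/w4.png",cv2.resize(np.vstack([cv2.resize(a,(640,300)),b]),(470,596)))
```

```text
[0.4851 0.2432 0.0585] [-179.9586   -0.1538    4.9441]
tip fk [0.5836 0.2524 0.0661]
[349.0777 143.9635] [     0      0    640    312 144390]
[319.0944 296.5133] [300 285  36  26 678]
[104.2595 363.5601] [  64  343   80   45 3037]
[317.9719 358.0062] [302 343  33  31 962]
[532.026  363.7799] [ 493  343   79   45 3076]
[510.4324 467.5757] [ 475  456   71   24 1619]
notch px 164.44218210892532 301.86336663828354
```

View pics/w4.png

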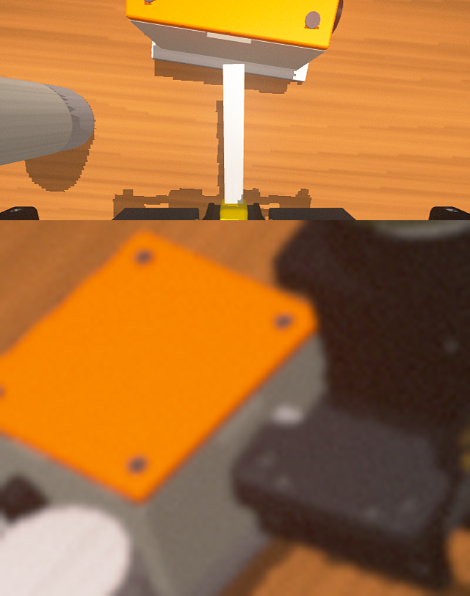

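Upper half: the blade tip at (233,65) points at the notch at (230,37). Lower half: the gripper hides the notch from the side camera. I'll refine with the wrist depth.

Run:
```python
from h import *
np.set_printoptions(precision=4,suppress=True)
c=dict(np.load("w4.npz"));Z=c["z_map"];T=c["world_from_camera"]
uu,vv=np.meshgrid(np.arange(640),np.arange(480))
P=(np.c_[((uu-c["cx"])/c["fx"]*Z).ravel(),((vv-c["cy"])/c["fy"]*Z).ravel(),Z.ravel(),np.ones(Z.size)]@T.T).reshape(480,640,4)[...,:3]
P[300:]=0
t=(P[...,2]>.0715)&(P[...,0]>.58); q=P[t]; print("cover z",np.median(q[:,2]),"y",q[:,1].min(),q[:,1].max())
for y in np.arange(.205,.30,.012):
    k=q[abs(q[:,1]-y)<.003]; print(round(y,3),"front edge x",k[:,0].min())
n=(abs(P[...,2]-.060)<.0012)&(P[...,0]>.592)
m=P[n]; print(len(m)); 
for st,ce,mk in blobs(n,15): k=P[mk];print(st,k.min(0),k.max(0),np.median(k,0))
b=(P[...,0]>.5)&(P[...,0]<.592)&(P[...,2]>.055)&(P[...,2]<.075)&(abs(P[...,1]-.25)<.02);k=P[b];k=k[k[:,0]>k[:,0].max()-.02];print("tip",k.max(0),np.median(k,0))
```

```text
cover z 0.07323338474608734 y 0.1995463256606023 0.31010310712853034
0.205 front edge x 0.5943190581234002
0.217 front edge x 0.5950444641325001
0.229 front edge x 0.5957201163590202
0.241 front edge x 0.5964271544791188
0.253 front edge x 0.5969675598104488
0.265 front edge x 0.5977015690766061
0.277 front edge x 0.5983622330683263
0.289 front edge x 0.5990555884803449
612
[183  33  60  11  96] [0.5991 0.285  0.0588] [0.6009 0.3102 0.0612] [0.6    0.2984 0.0601]
[249  44  12   4  23] [0.5985 0.2774 0.0588] [0.5994 0.2824 0.0611] [0.5989 0.2796 0.0602]
[269  44 110  22 385] [0.5958 0.2265 0.0588] [0.6007 0.2737 0.0612] [0.5985 0.2548 0.0596]
[380  64  10   4  20] [0.5954 0.2213 0.0589] [0.5963 0.2256 0.0611] [0.5959 0.2235 0.0602]
[398  68  17   4  26] [0.5947 0.2106 0.0591] [0.5958 0.2174 0.0612] [0.5953 0.2131 0.0602]
[416  70  22   5  33] [0.5946 0.2005 0.0589] [0.5954 0.2096 0.0609] [0.5949 0.205  0.0599]
tip [0.5838 0.2576 0.0696] [0.5738 0.2506 0.0673]
```

Request:
jog_arm([
  [0,0,0,0,0,2.3,-1],
  [0,0,0,0,0,2.3,-1],
  [0,0,0,0,0,2.3,-1],
])

```text
time: 6.75
ee_pos: [0.4855, 0.2436, 0.0562]
eef_rot: [0.999, 0.043, 0.002, -0.0]
ft_force: [0.4, -0.1, -0.8]
width: 0.0174
grip_force: 60.0
```

Run:
```python
from h import *
from bench import status
p0,r0=pose(status.read_state());print(p0,r0.as_euler("xyz",degrees=True));print("tip fk",p0+r0.apply([.099,-.0007,-.00725]))
```

```text
[0.48549002 0.24356246 0.0561899 ] [-1.79956328e+02 -1.74492913e-01  4.93017986e+00]
tip fk [0.5840416  0.25276066 0.06374189]
```

Blade centre is at z = 63.7 mm. Now inserting.

Request:
jog_arm([
  [0,0,0,5,0,0,-1],
  [0,0,0,10,0,0,-1],
  [0,0,0,15,0,0,-1],
  [0,0,0,20,0,0,-1],
  [0,0,0,25,0,0,-1],
  [0,0,0,30,0,0,-1],
  [0,0,0,35,0,0,-1],
  [0,0,0,40,0,0,-1],
  [0,0,0,43,0,0,-1],
  [0,0,0,43,0,0,-1],
])

```text
time: 7.75
ee_pos: [0.5289, 0.2473, 0.0562]
eef_rot: [0.999, 0.043, 0.002, -0.001]
ft_force: [0.7, -0.6, -0.7]
width: 0.017
grip_force: 60.0
```

Request:
jog_arm([
  [0,0,0,0,0,-3,-1],
  [0,0,0,0,0,-6,-1],
  [0,0,0,0.5,0,-10,-1],
  [0,0,0,1,0,-13.5,-1],
  [0,0,0,1.5,0,-17,-1],
  [0,0,0,2,0,-20,-1],
  [0,0,0,3,0,-24,-1],
  [0,0,0,3,0,-24,-1],
])

```text
time: 8.55
ee_pos: [0.5318, 0.2476, 0.0809]
eef_rot: [0.999, 0.043, 0.002, -0.001]
ft_force: [-1.3, -1.3, -1.9]
width: 0.0176
grip_force: 60.0
```

```bash
cat > lid.py <<'E'
from h import *
from bench import status,camera
np.set_printoptions(precision=4,suppress=True)
d=camera("top");np.savez("t.npz",**d);Z=d["z_map"];T=d["world_from_camera"]
uu,vv=np.meshgrid(np.arange(640),np.arange(480))
P=(np.c_[((uu-d["cx"])/d["fx"]*Z).ravel(),((vv-d["cy"])/d["fy"]*Z).ravel(),Z.ravel(),np.ones(Z.size)]@T.T).reshape(480,640,4)[...,:3]
H=hsv(d);m=(H[...,0]>8)&(H[...,0]<24)&(H[...,1]>150)&(H[...,2]>100);m[:, :150]=0;m[:,290:]=0;m[:105]=0;m[210:]=0
m&=(P[...,2]>.06)&(P[...,0]>.56)&(P[...,0]<.8);q=P[m]
print("orange n",len(q),"x",q[:,0].min(),q[:,0].max(),"z",q[:,2].min(),q[:,2].max())
if len(q)>20:
    a,b=np.polyfit(q[:,0],q[:,2],1);print("slope angle",np.arctan(-a))
s=status.read_state();p0,r0=pose(s);print(s["time"],p0,r0.as_euler("xyz",degrees=True),s["ft_force"],"tip",p0+r0.apply([.099,-.0007,-.00725]))
E
python3 lid.py
```

```text
orange n 1146 x 0.6010736062382549 0.7031871219258894 z 0.06832892799093049 0.10888422303236123
slope angle 0.30768260460246066
8.6 [0.5318 0.2476 0.0807] [-179.9365   -0.2212    4.9118] [-0.863  -0.6254 -1.6458] tip [0.6303 0.2568 0.0883]
```

Request:
jog_arm([
  [0,0,0,2.4,0.3,-6.6,-1],
  [0,0,0,5.5,0.7,-13,-1],
  [0,0,0,9,1.2,-19,-1],
  [0,0,0,13.5,1.8,-24.5,-1],
  [0,0,0,18,2.5,-29.5,-1],
  [0,0,0,23.5,3.2,-34,-1],
  [0,0,0,29,4,-38,-1],
  [0,0,0,35,4.8,-41.7,-1],
  [0,0,0,41.5,5.7,-44.5,-1],
  [0,0,0,48,6.6,-46.7,-1],
  [0,0,0,55,7.5,-48.3,-1],
  [0,0,0,55,7.5,-48.3,-1],
])

```text
time: 9.8
ee_pos: [0.588, 0.2445, 0.1289]
eef_rot: [0.999, 0.042, 0.002, -0.001]
ft_force: [-0.2, -0.4, -0.9]
width: 0.0172
grip_force: 60.0
```

```bash
python3 lid.py
```

```text
orange n 177 x 0.681376694582503 0.6972558079274356 z 0.07507919670311902 0.17039152581503503
slope angle 1.4271674415088988
9.85 [0.5875 0.2447 0.1289] [-179.9197   -0.2276    4.8864] [ 0.327   0.3    -0.4494] tip [0.6861 0.2539 0.1365]
```

Request:
jog_arm([
  [0,0,0,6,0.8,0,-1],
  [0,0,0,12,1.6,0,-1],
  [0,0,0,18,2.4,0,-1],
  [0,0,0,24,3.2,0,-1],
  [0,0,0,28,3.8,1,-1],
  [0,0,0,31,4.2,1,-1],
  [0,0,0,31,4.2,1,-1],
  [0,0,0,31,4.2,1,-1],
])

```text
time: 10.65
ee_pos: [0.6183, 0.2431, 0.1279]
eef_rot: [0.999, 0.043, 0.002, -0.001]
ft_force: [0.4, -0.6, -0.4]
width: 0.0177
grip_force: 60.0
```

```bash
python3 lid.py
```

```text
orange n 305 x 0.6997129974924139 0.7315222534399652 z 0.08307263636914897 0.16752286305730268
slope angle -1.2484452304857676
10.7 [0.6182 0.2431 0.128 ] [-179.9526   -0.2102    4.9045] [-0.4492 -0.2149 -1.7498] tip [0.7168 0.2522 0.1356]
```

Cover at about 1.89 rad. Retracting and moving to the tray.

Request:
jog_arm([
  [0,0,0,-20,2,0,-1],
  [0,0,0,-55,10,0,-1],
  [0,0,0,-95,20,-20,-1],
  [0,0,0,-135,30,-50,-1],
  [0,0,0,-160,60,-75,-1],
  [0,0,0,-170,105,-80,-1],
  [0,0,-0.01,-175,150,-80,-1],
  [0,0,-0.02,-180,195,-80,-1],
  [0,0,-0.03,-185,240,-80,-1],
  [0,0,-0.03,-190,285,-80,-1],
  [0,0,-0.03,-195,330,-80,-1],
  [0,0,-0.03,-200,370,-80,-1],
])

```text
time: 11.9
ee_pos: [0.4498, -0.1452, 0.2074]
eef_rot: [0.998, 0.057, 0.002, 0.0]
ft_force: [1.6, 0.4, -1.0]
width: 0.0176
grip_force: 60.0
```

```bash
python3 lid.py
python3 - <<'E'
from h import *
from bench import status
go(status.read_state(),[.42,-.315,.20],6.7)
E
```

```text
orange n 1080 x 0.696608297363481 0.730963123542413 z 0.06888567858159833 0.16839643762025513
slope angle -1.2611391842615487
11.95 [ 0.4486 -0.1521  0.207 ] [179.864   -0.1607   6.172 ] [-2.0565 -7.0357 -0.9819] tip [ 0.547  -0.1407  0.2145]
turn [ 0.002 -0.003 -0.009] shift [-46.  158.9   7.2]
```

Request:
jog_arm([
  [0,0,0,-15,40,0,-1],
  [0,0,0,-30,80,0,-1],
  [0,0,-0.009,-45,120,0,-1],
  [0,0,-0.009,-46,150,0,-1],
  [0,0,-0.009,-46,156,0,-1],
  [0,0,-0.009,-46,156,0,-1],
  [0,0,-0.009,-46,156,0,-1],
])

```text
time: 12.65
ee_pos: [0.423, -0.3016, 0.2067]
eef_rot: [0.998, 0.063, 0.002, -0.001]
ft_force: [0.1, 0.4, -0.7]
width: 0.0178
grip_force: 60.0
```

Run:
```python
from h import *
from bench import status,camera
np.set_printoptions(precision=4,suppress=True)
def pts(c):
    Z=c["z_map"];uu,vv=np.meshgrid(np.arange(640),np.arange(480))
    P=np.c_[((uu-c["cx"])/c["fx"]*Z).ravel(),((vv-c["cy"])/c["fy"]*Z).ravel(),Z.ravel(),np.ones(Z.size)]@c["world_from_camera"].T
    return P.reshape(480,640,4)[...,:3]
p0,r0=pose(status.read_state());print(p0,r0.as_euler("xyz",degrees=True))
w=wcam(camera,status);np.savez("w5.npz",**w)
cs=[("wrist",w),("top",dict(np.load("top0.npz")))]
for n,c in cs:
    P=pts(c);H=hsv(c);bl=(H[...,0]>100)&(H[...,0]<125)&(H[...,1]>100)
    m=bl&(P[...,2]>.019)&(P[...,2]<.03)&(P[...,0]>.25)&(P[...,0]<.62)&(P[...,1]<-.2)&(P[...,1]>-.45)
    q=P[m][:,:2].astype(np.float32);r=cv2.minAreaRect(q*1000);print(n,len(q),r)
cv2.imwrite("pics/w5.png",w["image"][:,:,::-1])
```

```text
[ 0.423  -0.3016  0.2067] [-179.9368   -0.192     7.2417]
wrist 1928 ((463.94476318359375, -334.55279541015625), (202.68299865722656, 139.8103790283203), 6.7255330085754395)
top 354 ((439.5560302734375, -338.9905700683594), (246.22219848632812, 140.65699768066406), 6.8436737060546875)
```

View pics/w5.png

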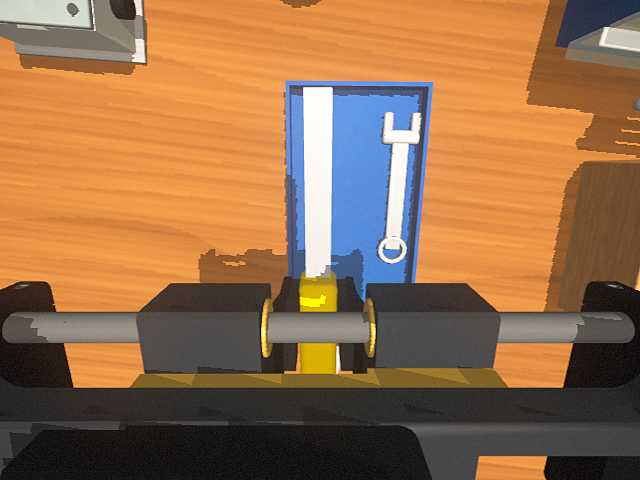

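The wrist view shows the tray rim from (287,83) to (432,83), the wrench at (395,190), and the opener over the free half. Both views put the tray centre at about (0.440, -0.338).

Run:
```python
from h import *
from bench import status
go(status.read_state(),[.4366,-.322,.0095],6.8)
```

```text
turn [-0.001 -0.003  0.008] shift [ 10.1  22.3 197.3]
```

Request:
jog_arm([
  [0,-0.003,0.008,10,22,30,-1],
  [0,-0.003,0.008,10,22,70,-1],
  [0,-0.003,0.008,10,22,110,-1],
  [0,-0.003,0.008,10,22,145,-1],
  [0,-0.003,0.008,10,22,170,-1],
  [0,-0.003,0.008,10,22,182,-1],
  [0,-0.003,0.008,10,22,190,-1],
  [0,-0.003,0.008,10,22,194,-1],
  [0,-0.003,0.008,10,22,196,-1],
  [0,-0.003,0.008,10,22,197,-1],
  [0,-0.003,0.008,10,22,197,-1],
])

```text
time: 13.8
ee_pos: [0.4361, -0.3236, 0.0103]
eef_rot: [0.998, 0.058, 0.0, -0.0]
ft_force: [0.4, 0.0, -1.1]
width: 0.0181
grip_force: 60.0
```

Request:
jog_arm([
  [0,0,0,0,0,1,-1],
  [0,0,0,0,0,1,-1],
  [0,0,0,0,0,1,-0.2],
  [0,0,0,0,0,1,-0.2],
  [0,0,0,0,0,1,-0.2],
  [0,0,0,0,0,1,-0.2],
  [0,0,0,0,0,1,-0.2],
])

```text
time: 14.5
ee_pos: [0.4357, -0.3233, 0.0086]
eef_rot: [0.998, 0.058, -0.0, -0.0]
ft_force: [0.8, 0.2, -0.0]
width: 0.0344
grip_force: 0.0
```

Request:
jog_arm([
  [0,0,0,0,0,-10,-0.2],
  [0,0,0,0,0,-40,-0.2],
  [0,0,0,0,0,-80,-0.2],
  [0,0,0,0,0,-130,-0.2],
  [0,0,0,0,0,-170,-0.2],
  [0,0,0,0,0,-170,-0.2],
  [0,0,0,0,0,-170,-0.2],
])

```text
time: 15.2
ee_pos: [0.4361, -0.3237, 0.1799]
eef_rot: [0.998, 0.058, 0.001, 0.0]
ft_force: [0.5, -0.7, -0.3]
width: 0.0348
grip_force: 0.0
```

```bash
python3 lid.py
python3 - <<'E'
from h import *
from bench import status,camera
w=wcam(camera,status);t=camera("side")
cv2.imwrite("pics/end.png",cv2.resize(np.hstack([w["image"],t["image"]])[:,:,::-1],(800,300)))
E
```

```text
orange n 1080 x 0.6956159147800038 0.7319108063965134 z 0.0696732864773204 0.16830294853981154
slope angle -1.2605947806549331
15.25 [ 0.4354 -0.3233  0.1785] [-179.9521    0.0148    6.6962] [-0.4907  0.1567  0.3615] tip [ 0.5337 -0.3111  0.1857]
```

View pics/end.png

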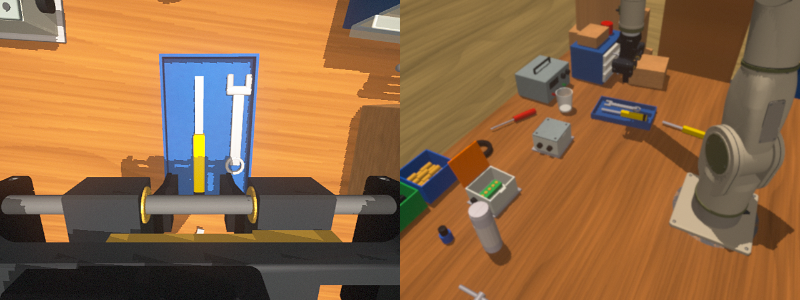

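The opener lies in the tray (left, tip at (199,78)). The orange cover stands open (right, (465,155)), the grey box is shut, and the can and cup are upright. Handing in.

```bash
python3 -c "
from bench import order
print(order.close_job())"
```

```text
the job is handed in; nothing more can be done
None
```

I levered the orange cover open with the opener's blade, and it stands back on its own at about 1.88 rad. The opener lies flat in the blue tray, the grey cover is shut, the can and cup are upright, and the job was handed in at about 15 s (no verdict was returned).

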